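# Line up the glass jars by height beside the crock

## Task

Line up the four lidded glass jars on the white marks of the dark board in order of height, one jar centred on each mark: the tallest on the mark next to the green crock, going down to the shortest on the mark next to the tin box. Keep the jars upright, set each one down gently rather than dropping it, and do not shift the crock or the tin box.

Things in the scene. Friction and masses are not known exactly. Their poses are not given: they have to be found in the camera images.
- jar_red: Empty clear-glass jar closed with a red polyethylene lid, the tallest of the four: 150 mm tall in all, 50 mm across. The straight round glass side runs from the underside up to 128 mm (grip it there); a slightly narrower neck and the 14 mm high lid (48 mm across, fixed on) are above. About 0.2 kg, stands upright loose on the shelf. Origin: centre of its underside; z up.
- jar_white: Empty clear-glass jar closed with a white polyethylene lid, the second tallest of the four: 122 mm tall in all, 60 mm across. The straight round glass side runs from the underside up to 100 mm (grip it there); a slightly narrower neck and the 14 mm high lid (58 mm across, fixed on) are above. About 0.2 kg, stands upright loose on the shelf. Origin: centre of its underside; z up.
- jar_yellow: Empty clear-glass jar closed with a yellow polyethylene lid, the third tallest of the four: 95 mm tall in all, 52 mm across. The straight round glass side runs from the underside up to 73 mm (grip it there); a slightly narrower neck and the 14 mm high lid (50 mm across, fixed on) are above. About 0.2 kg, stands upright loose on the shelf. Origin: centre of its underside; z up.
- jar_blue: Empty clear-glass jar closed with a blue polyethylene lid, the shortest of the four: 68 mm tall in all, 62 mm across. The straight round glass side runs from the underside up to 46 mm (grip it there); a slightly narrower neck and the 14 mm high lid (60 mm across, fixed on) are above. About 0.2 kg, stands upright loose on the shelf. Origin: centre of its underside; z up.
- mark0: White painted disc, 68 mm across with a small black dot at its centre, one of four identical ones in a straight row, 100 mm apart, on a fixed dark wooden board (410 x 100 mm, 12 mm thick; jars stand on its flat top). Origin: centre of the disc, level with the board's top, 12 mm above the shelf; z up, y along the row. This one is at one end of the row.
- mark1: White painted disc, 68 mm across with a small black dot at its centre, one of four identical ones in a straight row, 100 mm apart, on a fixed dark wooden board (410 x 100 mm, 12 mm thick; jars stand on its flat top). Origin: centre of the disc, level with the board's top, 12 mm above the shelf; z up, y along the row. This one is one of the two middle ones.
- mark2: White painted disc, 68 mm across with a small black dot at its centre, one of four identical ones in a straight row, 100 mm apart, on a fixed dark wooden board (410 x 100 mm, 12 mm thick; jars stand on its flat top). Origin: centre of the disc, level with the board's top, 12 mm above the shelf; z up, y along the row. This one is one of the two middle ones.
- mark3: White painted disc, 68 mm across with a small black dot at its centre, one of four identical ones in a straight row, 100 mm apart, on a fixed dark wooden board (410 x 100 mm, 12 mm thick; jars stand on its flat top). Origin: centre of the disc, level with the board's top, 12 mm above the shelf; z up, y along the row. This one is at one end of the row.
- crock: Bystander and landmark: open green ceramic crock, 110 mm across, 125 mm tall, 1.3 kg, standing just off one end of the marked board, 280 mm from the row's middle; which end varies. Loose. Origin: centre of its underside.
- tin_box: Bystander: red tin box with a steel lid and a small latch on its front, 88 x 113 mm, 70 mm tall, 1.1 kg, standing just off the other end of the board, 280 mm from the row's middle. Loose. Origin: centre of its underside. (A steel funnel, 90 mm across and 95 mm tall, and a low pile of white lids also stand 150 to 180 mm beyond the row, away from the robot; they play no part.)

How it is judged:
By the outcome, as a careful person would: the job done as asked, in the order asked, and still so for the second after the job is handed in, with the robot touching nothing.
It also fails if it takes over 104 s, if anything falls off the work surface, if the arm or the gripper's body presses on something with over 40 N, if the wrist force passes 120 N, or if a joint passes its speed limit or range.

## Robot

A 6-joint arm with a two-finger parallel gripper is mounted at the origin on the work surface. World frame = base frame: x ahead of the robot, y to its left, z up, the work surface at z = 0. Lengths are in m, angles in rad, forces in N, time in s.
With the tool pointing down it reaches from about 0.35 to 0.775 m from the base axis. Payload 7.3 kg.
Tool frame: the origin (TCP) lies midway between the tips of the shut fingers; the grasp point (between the pads) lies 19 mm behind it; z points along the fingers, y is the line along which they close (so a half turn about z gives the same grasp; the last joint's range is limited). The gripper opens to 92 mm and grips with 3 to 60 N. Pads are 19 mm wide; open, the fingers measure 130 mm over their backs; the gripper's body (75 mm by 190 mm) begins 47 mm behind the grasp point.
Start: joints at [1.033, 0.342, 1.524, -0, 1.275, -0.146], TCP at [0.2, 0.485, 0.227] pointing down, gripper open.
Joint ranges: [-2.53, 2.53], [-0.77, 2.02], [0.04, 2.7], [-1, 4.14], [0.28, 2.66], [-3.11, 3.11]. Speed limits (rad/s): [2.57, 2.57, 3.14, 3.14, 3.14, 3.14].

## Interface

Orientations are given as a rotation vector (axis times angle).
In Python, from workcell import r gives the robot as it stands.
- The arm moves only by the tool move_arm, never from a script. Its argument "deltas" is one flat list of numbers, 7 for each row, row after row: the shift along the world's x, y, z in mm, then the turn, a rotation vector about the world's x, y, z in rad, then the closure, from -1 (fully open) to 1 (shut). In form: [dx, dy, dz, wx, wy, wz, fingers, dx, dy, dz, wx, wy, wz, fingers, ...]. A call has exactly 5 rows; each row shifts and turns the commanded pose from where the row before left it; what a row does not reach is not made up. A row lasts 1/12 s, in which the tool goes at most 41.7 mm and 7.16 degrees, less where a joint would pass 70% of its speed; a pose out of reach is approached as far as the arm can. A call with a gripper value outside its range is refused whole. The fingers move at their own pace and stop on an object; the grip force is fixed at half the most. Time passes only in rows, so rows that do not move let the fingers close, or fill a call up. It gives the time, the measured TCP pose, the force, the opening and the grip force at its end, in the units of the state.
- r.get_state(): the state, without advancing time (a new reading comes with each control period).
- r.get_image(name): name is "side" or "top" or "wrist"; returns a dict with "pixels" (480x640x3 uint8, red, green, blue), "intrinsics" (3x3 intrinsics, pixels), "eye" and "orientation" of the camera in the world; the wrist camera has in their place "T_tool_cam" (4x4, takes a point from camera to tool coordinates, whose origin is the TCP and whose axes are the flange's). Camera axes: x right, y down, z forward; pixel columns grow to the right and rows downward; lengths in m; the calibration is good to about 2 mm. A picture is of the moment at which its call begins: read the wrist's pose just before it. There is no depth.
- r.job_done(): hands the job in; it is judged then, once.
The state is a dict: "clock": time; "q": joint angles; "qvel": joint speeds; "effort": joint torques, N m; "eef_pos": TCP position; "tcp_rot": TCP orientation; "contact_force": force on the tool from outside, world axes, zero at the start; "torque": the same for the moment, N m; "finger_gap": finger opening in m; "grasp_force": force on a finger pad.
Only numpy, scipy, OpenCV 4.12 (cv2) and the standard library are available. Lean on these libraries where they do the work, as an engineer would, in place of code of your own. Each camera call takes 0.05 s, during which the arm holds its last target. There are 200 camera calls.

## Working session

There is one attempt and no reset: what is moved stays moved. The work goes in short steps, Python scripts to look and compute and a tool call to move; the robot and the scene stay as the last step left them, time stands still between calls to the robot, and variables do not carry over. Pictures are saved under pics/ and viewed, at most 14 in all, crops included, and the job is handed in when it is done.

Besides the shell and the picture viewer there is one more tool, called after "Request:" in YAML: its name, and indented under it one key for each argument. move_arm: Moves the arm, as the interface text tells. Its arguments: {"type":"object","properties":{"deltas":{"type":"array","items":{"type":"number"}}},"required":["deltas"]}

```bash
mkdir -p pics; python3 - <<'E'
from workcell import r
import cv2
s=r.get_state();print(s)
for n in("top","side"):
    i=r.get_image(n);cv2.imwrite(f"pics/{n}0.png",i["pixels"][:,:,::-1]);print(n,i["intrinsics"],i["eye"],i["orientation"])
E
```

```text
{'clock': 0.0, 'q': array([ 1.03299951e+00,  3.42699762e-01,  1.52503061e+00, -1.23749727e-05,
        1.27542643e+00, -1.46002613e-01]), 'qvel': array([ 0.00211323,  0.0001582 ,  0.00136958, -0.00010226, -0.00038724,
       -0.00070854]), 'effort': array([-1.45113434e-03, -4.31243384e+01, -2.44214219e+01,  7.14876596e-02,
        5.58739551e-02, -1.36021331e-04]), 'eef_pos': array([0.20023487, 0.48485742, 0.22605215]), 'tcp_rot': array([-6.11394559e-01, -3.08100162e+00,  2.32059591e-03]), 'contact_force': array([-0.36904782, -0.68916015,  0.06524291]), 'torque': array([-0.00925487, -0.0090471 , -0.01221354]), 'grasp_force': 0.0, 'finger_gap': 0.0916719837503925}
top [[518.54657921   0.         311.96463242]
 [  0.         518.54657921 232.98755188]
 [  0.           0.           1.        ]] [0.49392116 0.01774526 0.95503043] [-2.22338538  2.1832576  -0.0687123 ]
side [[588.27288964   0.         317.58659341]
 [  0.         588.27288964 246.38889801]
 [  0.           0.           1.        ]] [-0.01013338 -0.73648769  0.86954281] [-2.17530728  0.76245911 -0.3213994 ]
```

View pics/top0.png

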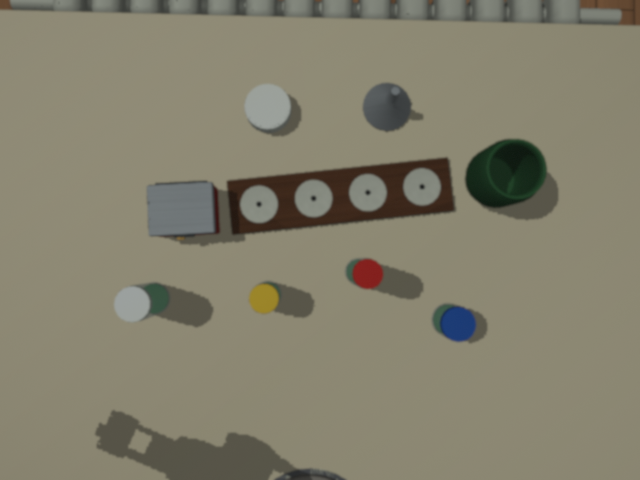

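View pics/side0.png

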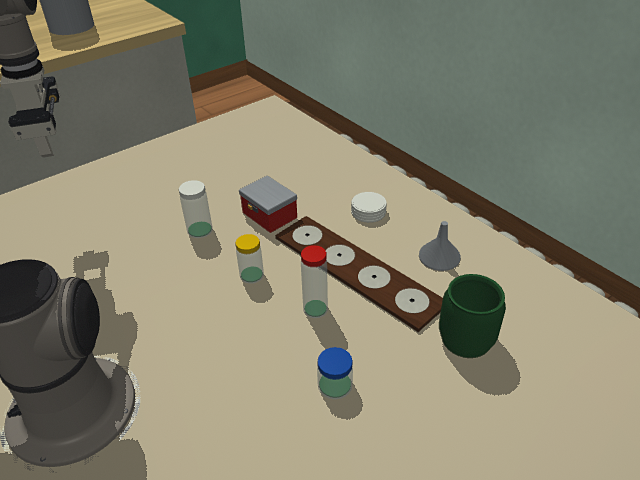

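The top view shows the lids: white (133,304), yellow (264,298), red (367,274) and blue (458,324). The mark dots are at (259,204), (313,198), (368,192) and (422,187). The crock is at the right (-y) end and the tin box at the left. The side view agrees. So red goes on the rightmost mark, then white, yellow and blue moving left.

```bash
cat > h.py <<'E'
from workcell import r
import cv2, numpy as np
from scipy.spatial.transform import Rotation as R
from scipy.optimize import least_squares
J=dict(red=(.150,.024),white=(.122,.029),yellow=(.095,.025),blue=(.068,.030))
def proj(i,P):
    P=np.atleast_2d(P); Rm=R.from_rotvec(i["orientation"]).as_matrix()
    c=(P-i["eye"])@Rm; p=c@np.array(i["intrinsics"]).T
    return p[:,:2]/p[:,2:]
def back(i,uv,z):
    Rm=R.from_rotvec(i["orientation"]).as_matrix()
    d=Rm@np.linalg.solve(np.array(i["intrinsics"]),[uv[0],uv[1],1]); e=np.array(i["eye"])
    return (e+d*(z-e[2])/d[2])[:2]
def mask(i,c):
    h=cv2.cvtColor(i["pixels"],cv2.COLOR_RGB2HSV); H,S,V=cv2.split(h)
    if c=="red": return ((H<8)|(H>172))&(S>150)&(V>90)
    if c=="yellow": return (H>20)&(H<30)&(S>170)&(V>90)
    if c=="blue": return (H>105)&(H<130)&(S>150)&(V>60)
    return (S<25)&(V>150)
def blob(m,uv):
    n,l,st,ce=cv2.connectedComponentsWithStats(m.astype(np.uint8))
    k=[a for a in range(1,n) if st[a,4]>60]
    if not k: return None,0
    a=min(k,key=lambda a:np.hypot(*(ce[a]-uv))); return ce[a],st[a,4]
def lid(i,c,xy0,base=0.):
    h,rad=J[c]; t=np.linspace(0,2*np.pi,60)
    def model(xy):
        P=np.vstack([np.c_[xy[0]+rad*np.cos(t),xy[1]+rad*np.sin(t),0*t+base+z] for z in(h,h-.014)])
        hl=cv2.convexHull(proj(i,P).astype(np.float32)); M=cv2.moments(hl)
        return np.array([M["m10"]/M["m00"],M["m01"]/M["m00"]]),M["m00"]
    ce,a=blob(mask(i,c),model(xy0)[0])
    s=least_squares(lambda x:model(x)[0]-ce,xy0,diff_step=1e-3)
    return s.x,a/model(s.x)[1]
E
python3 - <<'E'
from h import *
T=r.get_image("top");S=r.get_image("side")
for c,uv in dict(red=(367,274),white=(133,304),yellow=(264,298),blue=(458,324)).items():
    x0=back(T,uv,J[c][0])
    for n,i in(("top",T),("side",S)):
        x,a=lid(i,c,x0);print(c,n,x.round(4),round(a,2),np.hypot(*x).round(3))
ms={"top":[(422,187),(368,192),(313,198),(259,204)],"side":[(412,300),(374,277),(339,255),(307,235)]}
for n,i in(("top",T),("side",S)):
    P=[]
    g=i["pixels"].min(2)
    for u,v in ms[n]:
        w=g[v-6:v+7,u-6:u+7].astype(float);w=np.clip(110-w,0,None);
        yy,xx=np.mgrid[v-6:v+7,u-6:u+7]
        P.append(back(i,((w*xx).sum()/w.sum(),(w*yy).sum()/w.sum()),.012))
    P=np.array(P);d=np.diff(P,axis=0);print(n,P.round(4).tolist(),np.linalg.norm(d,axis=1).round(4),np.arctan2(P[3,1]-P[0,1],P[3,0]-P[0,0]))
E
```

```text
red top [ 0.4718 -0.0806] 0.87 0.479
red side [ 0.4778 -0.0761] 0.71 0.484
white top [0.416  0.2944] 0.81 0.51
white side [0.422  0.2976] 0.64 0.516
yellow top [0.427 0.084] 0.8 0.435
yellow side [0.4294 0.0835] 0.85 0.437
blue top [ 0.3868 -0.2466] 0.85 0.459
blue side [ 0.3888 -0.2481] 0.9 0.461
top [[0.6294, -0.1944], [0.6169, -0.095], [0.6042, 0.0042], [0.5915, 0.1036]] [0.1002 0.1    0.1002] 1.6972415983990712
side [[0.6322, -0.1946], [0.62, -0.0953], [0.6071, 0.0038], [0.5946, 0.1031]] [0.1    0.1    0.1001] 1.6963632467857541
```

Request:
move_arm:
  deltas: [13.7,-28.2,0,0,0,-0.1053,-1,13.7,-28.2,0,0,0,-0.1053,-1,13.7,-28.2,0,0,0,-0.1053,-1,13.7,-28.2,0,0,0,-0.1053,-1,13.7,-28.2,0,0,0,-0.1053,-1]

```text
clock: 0.62
eef_pos: [0.2691, 0.3429, 0.2266]
tcp_rot: [1.399, 2.813, -0.0]
contact_force: [0.9, 0.3, 0.0]
finger_gap: 0.0916
grasp_force: 0.0
```

Request:
move_arm:
  deltas: [13.7,-28.2,0,0,0,-0.1053,-1,13.7,-28.2,0,0,0,-0.1053,-1,13.7,-28.2,0,0,0,-0.1053,-1,13.7,-28.2,0,0,0,-0.1053,-1,13.7,-28.2,0,0,0,-0.1053,-1]

```text
clock: 1.03
eef_pos: [0.3377, 0.2018, 0.2268]
tcp_rot: [2.083, 2.352, 0.0]
contact_force: [0.6, -0.2, -1.1]
finger_gap: 0.0919
grasp_force: 0.0
```

Request:
move_arm:
  deltas: [13.7,-28.2,0,0,0,0,-1,13.7,-28.2,0,0,0,0,-1,13.7,-28.2,0,0,0,0,-1,13.7,-28.2,0,0,0,0,-1,13.7,-28.2,0,0,0,0,-1]

```text
clock: 1.45
eef_pos: [0.4063, 0.0607, 0.2268]
tcp_rot: [2.077, 2.357, 0.0]
contact_force: [-0.9, 1.1, 0.2]
finger_gap: 0.0916
grasp_force: 0.0
```

Request:
move_arm:
  deltas: [13.7,-28.2,0,0,0,0,-1,13.7,-28.2,0,0,0,0,-1,13.7,-28.2,0,0,0,0,-1,13.7,-28.2,0,0,0,0,-1,13.7,-28.2,0,0,0,0,-1]

```text
clock: 1.87
eef_pos: [0.4748, -0.0803, 0.2266]
tcp_rot: [-2.077, -2.356, -0.0]
contact_force: [1.2, 0.5, 0.3]
finger_gap: 0.0917
grasp_force: 0.0
```

Request:
move_arm:
  deltas: [0,0,0,0,0,0,-1,0,0,0,0,0,0,-1,0,0,0,0,0,0,-1,0,0,0,0,0,0,-1,0,0,0,0,0,0,-1]

```text
clock: 2.28
eef_pos: [0.474, -0.0777, 0.2269]
tcp_rot: [-2.075, -2.358, -0.0]
contact_force: [0.9, -0.5, -0.2]
finger_gap: 0.0921
grasp_force: 0.0
```

```bash
cat >> h.py <<'E'
def wrist():
    s=r.get_state(); w=r.get_image("wrist"); T=np.array(w["T_tool_cam"]); Rt=R.from_rotvec(s["tcp_rot"]).as_matrix()
    return dict(pixels=w["pixels"],intrinsics=w["intrinsics"],eye=Rt@T[:3,3]+s["eef_pos"],orientation=R.from_matrix(Rt@T[:3,:3]).as_rotvec()),s
def save(i,n): cv2.imwrite(f"pics/{n}.png",i["pixels"][:,:,::-1])
E
python3 - <<'E'
from h import *
w,s=wrist();save(w,"w1");print(s["eef_pos"],w["eye"],R.from_rotvec(w["orientation"]).as_matrix().round(2))
print(proj(w,[[.474,-.079,.15],[.631,-.1945,.012]]))
for n in("top",): print(lid(r.get_image(n),"red",np.array([.474,-.079])))
print(lid(w,"red",np.array([.474,-.079])))
E
```

```text
[ 0.47404898 -0.07769199  0.22688155] [ 0.46561402 -0.01106119  0.38451597] [[ 0.99  0.12  0.03]
 [ 0.13 -0.96 -0.25]
 [ 0.    0.25 -0.97]]
[[312.79762825 250.64679273]
 [433.03035592 327.68521666]]Traceback (most recent call last):
  File "<stdin>", line 4, in <module>
  File "h.py", line 32, in lid
    s=least_squares(lambda x:model(x)[0]-ce,xy0,diff_step=1e-3)
    return func(*args, **kwargs)
    vector_fun = VectorFunction(
        fun_wrapped,
    ...<6 lines>...
        workers=workers
    )
    self._update_fun()
    ~~~~~~~~~~~~~~~~^^
    self.f = self.fun_wrapped(xp_copy(self.x))
             ~~~~~~~~~~~~~~~~^^^^^^^^^^^^^^^^^
    return np.atleast_1d(self.fun(x))
                         ~~~~~~~~^^^
    return self.f(x, *self.args, **self.kwargs)
           ~~~~~~^^^^^^^^^^^^^^^^^^^^^^^^^^^^^^
  File "h.py", line 32, in <lambda>
    s=least_squares(lambda x:model(x)[0]-ce,xy0,diff_step=1e-3)
                             ~~~~~~~~~~~^~~
TypeError: unsupported operand type(s) for -: 'float' and 'NoneType'
```

View pics/w1.png

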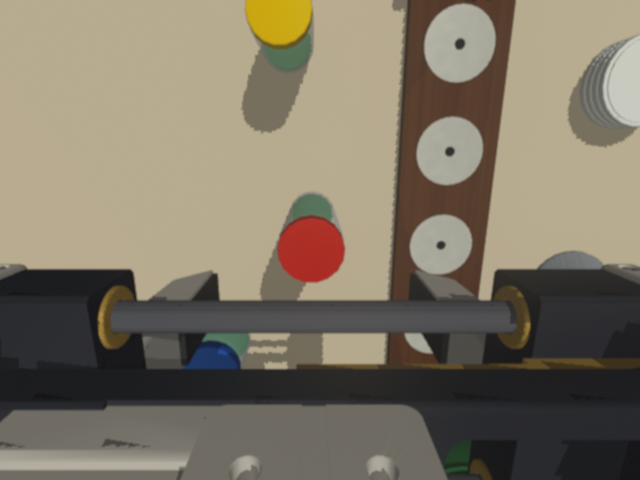

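The wrist view shows the red lid at about (311,249), against a prediction of (313,251). The mark dots are at (441,245), (449,152) and (460,44). I'll check these against the estimates and descend.

```bash
python3 - <<'E'
from h import *
w,s=wrist()
print("lid",back(w,blob(mask(w,"red"),(311,249))[0],.15),blob(mask(w,"red"),(311,249)))
for p in((440.7,244.6),(449.5,151.6),(459.8,43.8)): print(back(w,p,.012))
print("y lid",back(w,blob(mask(w,"yellow"),(279,12))[0],.095))
E
```

```text
lid [ 0.4723615  -0.07802471] (array([310.33254508, 248.63109666]), np.int32(3383))
[ 0.61833012 -0.09446435]
[0.60574367 0.00427749]
[0.59313136 0.10397917]
y lid [0.42880642 0.07686141]
```

Request:
move_arm:
  deltas: [0,0,-27,0,0,0,-1,0,0,-27,0,0,0,-1,0,0,-27,0,0,0,-1,0,0,-27,0,0,0,-1,0,0,-26,0,0,0,-1]

```text
clock: 2.85
eef_pos: [0.4743, -0.0783, 0.0918]
tcp_rot: [2.076, 2.357, 0.0]
contact_force: [0.7, 0.3, 0.0]
finger_gap: 0.0919
grasp_force: 0.0
```

Request:
move_arm:
  deltas: [0,0,0,0,0,0,1,0,0,0,0,0,0,1,0,0,0,0,0,0,1,0,0,0,0,0,0,1,0,0,0,0,0,0,1]

```text
clock: 3.27
eef_pos: [0.4755, -0.079, 0.0943]
tcp_rot: [2.075, 2.355, 0.002]
contact_force: [0.0, -0.2, 0.4]
finger_gap: 0.063
grasp_force: 0.0
```

Request:
move_arm:
  deltas: [0,0,0,0,0,0,1,0,0,0,0,0,0,1,0,0,0,0,0,0,1,0,0,0,0,0,0,1,0,0,0,0,0,0,1]

```text
clock: 3.68
eef_pos: [0.4747, -0.0789, 0.0934]
tcp_rot: [2.076, 2.356, 0.001]
contact_force: [-2.5, 0.5, 7.0]
finger_gap: 0.0497
grasp_force: 29.9
```

Red is gripped at a gap of 49.7 mm, and the wrist view confirms the mark positions to about 1 mm. Next I'll lift and carry it.

Request:
move_arm:
  deltas: [0,0,8,0,0,0,1,0,0,11,0,0,0,1,0,0,11,0,0,0,1,0,0,10,0,0,0,1,5,-4,0,0,0,0,1]

```text
clock: 4.1
eef_pos: [0.4797, -0.0825, 0.1345]
tcp_rot: [2.075, 2.356, 0.002]
contact_force: [1.4, 0.4, -2.4]
finger_gap: 0.0496
grasp_force: 29.9
```

Request:
move_arm:
  deltas: [12,-9,0,0,0,0,1,18,-13,0,0,0,0,1,21,-15,0,0,0,0,1,21,-15,0,0,0,0,1,21,-15,0,0,0,0,1]

```text
clock: 4.52
eef_pos: [0.5733, -0.1506, 0.132]
tcp_rot: [-2.077, -2.356, 0.0]
contact_force: [0.2, -0.4, -2.1]
finger_gap: 0.0496
grasp_force: 29.9
```

Request:
move_arm:
  deltas: [21,-15.5,0,0,0,0,1,18,-14,0,0,0,0,1,13,-10,0,0,0,0,1,7,-5,0,0,0,0,1,0,0,0,0,0,0,1]

```text
clock: 4.93
eef_pos: [0.6324, -0.1957, 0.1312]
tcp_rot: [-2.078, -2.356, 0.0]
contact_force: [0.2, -0.2, -2.3]
finger_gap: 0.0497
grasp_force: 29.9
```

Request:
move_arm:
  deltas: [0,0,-6,0,0,0,1,0,0,-8,0,0,0,1,0,0,-6,0,0,0,1,0,0,-3,0,0,0,1,0,0,-2,0,0,0,1]

```text
clock: 5.35
eef_pos: [0.6308, -0.1937, 0.1068]
tcp_rot: [-2.076, -2.356, 0.001]
contact_force: [-0.2, -0.6, -2.4]
finger_gap: 0.0501
grasp_force: 29.9
```

Request:
move_arm:
  deltas: [0,0,-1,0,0,0,1,0,0,-1,0,0,0,1,0,0,0,0,0,0,1,0,0,0,0,0,0,1,0,0,0,0,0,0,1]

```text
clock: 5.77
eef_pos: [0.6316, -0.1943, 0.1061]
tcp_rot: [2.077, 2.356, 0.0]
contact_force: [-0.4, 0.6, -2.8]
finger_gap: 0.0498
grasp_force: 29.9
```

Request:
move_arm:
  deltas: [0,0,-0.5,0,0,0,1,0,0,-0.5,0,0,0,1,0,0,0,0,0,0,1,0,0,0,0,0,0,1,0,0,0,0,0,0,1]

```text
clock: 6.18
eef_pos: [0.6317, -0.1945, 0.1055]
tcp_rot: [2.076, 2.356, 0.0]
contact_force: [-2.0, -0.3, 4.9]
finger_gap: 0.0497
grasp_force: 29.9
```

```bash
python3 - <<'E'
from h import *
S=r.get_image("side");c=S["pixels"][180:400,300:540];cv2.imwrite("pics/s2.png",cv2.resize(c[:,:,::-1],None,fx=3,fy=2.7))
print(r.get_state()["contact_force"])
E
```

```text
[-1.70323269 -0.02687779  5.24113401]
```

View pics/s2.png

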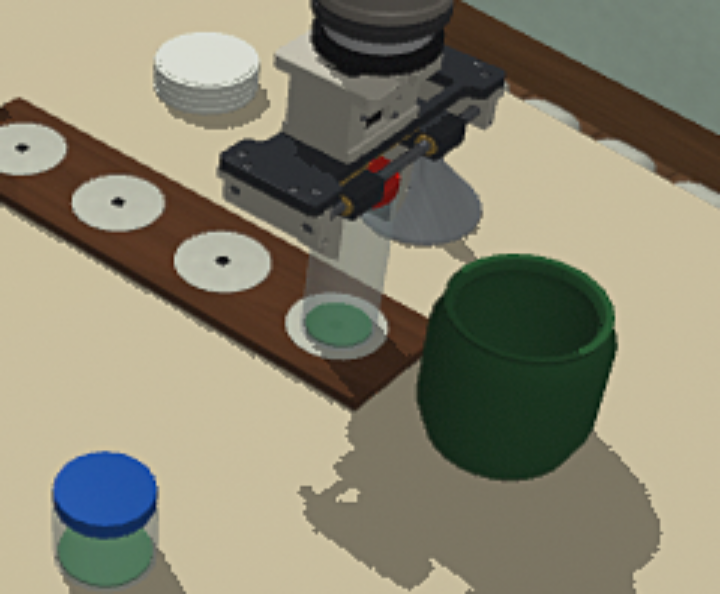

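Red stands centred on its mark, with its green base inside the white disc. I'll release it, rise and go to the white jar.

Request:
move_arm:
  deltas: [0,0,0,0,0,0,-1,0,0,0,0,0,0,-1,0,0,0,0,0,0,-1,0,0,0,0,0,0,-1,0,0,0,0,0,0,-1]

```text
clock: 6.65
eef_pos: [0.6314, -0.1942, 0.1044]
tcp_rot: [-2.077, -2.357, 0.0]
contact_force: [-0.6, 0.6, 0.7]
finger_gap: 0.0783
grasp_force: 0.0
```

Request:
move_arm:
  deltas: [0,0,0,0,0,0,-1,0,0,0,0,0,0,-1,0,0,0,0,0,0,-1,0,0,10,0,0,0,-1,0,0,21,0,0,0,-1]

```text
clock: 7.07
eef_pos: [0.63, -0.1936, 0.1337]
tcp_rot: [-2.074, -2.353, 0.003]
contact_force: [-0.2, 0.1, 1.0]
finger_gap: 0.0916
grasp_force: 0.0
```

Request:
move_arm:
  deltas: [0,0,30,0,0,0,-1,0,0,30,0,0,0,-1,0,0,30,0,0,0,-1,-7,16,0,0,0,0,-1,-7,16,0,0,0,0,-1]

```text
clock: 7.48
eef_pos: [0.6184, -0.163, 0.2291]
tcp_rot: [2.075, 2.351, 0.003]
contact_force: [-0.7, -0.5, -0.8]
finger_gap: 0.0917
grasp_force: 0.0
```

Request:
move_arm:
  deltas: [-14,33,0,0,0,0,-1,-14,33,0,0,0,0,-1,-14,33,0,0,0,0,-1,-14,33,0,0,0,0,-1,-14,33,0,0,0,0,-1]

```text
clock: 7.9
eef_pos: [0.5466, 0.0041, 0.2267]
tcp_rot: [2.077, 2.356, 0.001]
contact_force: [1.3, -0.5, -0.2]
finger_gap: 0.0922
grasp_force: 0.0
```

Request:
move_arm:
  deltas: [-14,33,0,0,0,0,-1,-14,33,0,0,0,0,-1,-14,33,0,0,0,0,-1,-14,33,0,0,0,0,-1,-14,33,0,0,0,0,-1]

```text
clock: 8.32
eef_pos: [0.4767, 0.1692, 0.2268]
tcp_rot: [2.077, 2.356, 0.002]
contact_force: [1.5, 0.6, 0.4]
finger_gap: 0.0918
grasp_force: 0.0
```

Request:
move_arm:
  deltas: [-14,33,0,0,0,0,-1,-14,33,0,0,0,0,-1,-14,33,0,0,0,0,-1,-17,29.5,0,0,0,0,-1,0,0,0,0,0,0,-1]

```text
clock: 8.73
eef_pos: [0.4156, 0.3007, 0.2267]
tcp_rot: [-2.07, -2.361, -0.003]
contact_force: [-0.5, 0.1, -0.2]
finger_gap: 0.0918
grasp_force: 0.0
```

Request:
move_arm:
  deltas: [0,0,0,0,0,0,-1,0,0,0,0,0,0,-1,0,0,0,0,0,0,-1,0,0,0,0,0,0,-1,0,0,0,0,0,0,-1]

```text
clock: 9.15
eef_pos: [0.4191, 0.2953, 0.2258]
tcp_rot: [2.079, 2.355, 0.0]
contact_force: [-0.1, -1.0, 0.5]
finger_gap: 0.0919
grasp_force: 0.0
```

```bash
python3 - <<'E'
from h import *
w,s=wrist();save(w,"w2");p=proj(w,[.418,.296,.122])[0]
b=blob(mask(w,"white"),p);print(s["eef_pos"],p,b,back(w,b[0],.122))
T=r.get_image("top");b=blob(mask(T,"red"),(422,160));print("red placed",b,back(T,b[0],.162),lid(T,"red",np.array([.631,-.1945]),.012))
E
```

```text
[0.41909324 0.29526325 0.22581805] [311.81551409 238.12084794] (array([310.11572922, 240.94325535]), np.int32(4018)) [0.41697414 0.29360715]
red placed (array([443.35857143, 173.49428571]), np.int32(700)) [ 0.62845506 -0.19416529] (array([ 0.62952407, -0.19580183]), np.float64(0.851213704271706))
```

View pics/w2.png

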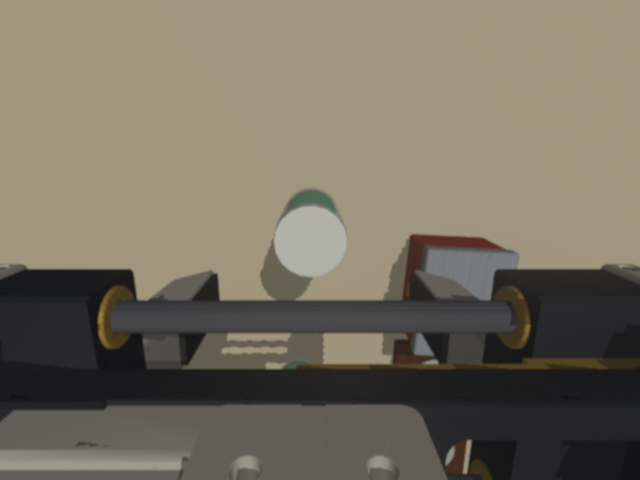

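White lid centre is at (310,241) and clear of the tin box, so I'll shift by (-1,-2) mm and grasp. Red measures within about 1 mm of its mark.

Request:
move_arm:
  deltas: [-1,-2,-20,0,0,0,-1,0,0,-37,0,0,0,-1,0,0,-40,0,0,0,-1,0,0,-37,0,0,0,-1,0,0,-25,0,0,0,-1]

```text
clock: 9.67
eef_pos: [0.4162, 0.2931, 0.0638]
tcp_rot: [-2.077, -2.355, 0.005]
contact_force: [-0.1, 0.3, -0.7]
finger_gap: 0.0916
grasp_force: 0.0
```

Request:
move_arm:
  deltas: [0,0,0,0,0,0,1,0,0,0,0,0,0,1,0,0,0,0,0,0,1,0,0,0,0,0,0,1,0,0,0,0,0,0,1]

```text
clock: 10.08
eef_pos: [0.4186, 0.2948, 0.0686]
tcp_rot: [2.076, 2.356, 0.005]
contact_force: [-1.4, 0.3, 1.3]
finger_gap: 0.0631
grasp_force: 0.7
```

Request:
move_arm:
  deltas: [0,0,0,0,0,0,1,0,0,0,0,0,0,1,0,0,0,0,0,0,1,0,0,0,0,0,0,1,0,0,0,0,0,0,1]

```text
clock: 10.5
eef_pos: [0.4181, 0.2947, 0.0683]
tcp_rot: [2.076, 2.356, 0.004]
contact_force: [-2.3, -0.9, 7.5]
finger_gap: 0.0598
grasp_force: 29.9
```

Request:
move_arm:
  deltas: [0,0,8,0,0,0,1,0,0,20,0,0,0,1,0,0,28,0,0,0,1,0,0,28,0,0,0,1,0,0,26,0,0,0,1]

```text
clock: 10.92
eef_pos: [0.4173, 0.2942, 0.1788]
tcp_rot: [2.077, 2.357, 0.001]
contact_force: [-0.8, -1.0, -1.6]
finger_gap: 0.06
grasp_force: 29.9
```

Request:
move_arm:
  deltas: [4,-8,0,0,0,0,1,8,-16,0,0,0,0,1,13,-25,0,0,0,0,1,16,-31,0,0,0,0,1,16,-31,0,0,0,0,1]

```text
clock: 11.33
eef_pos: [0.4743, 0.182, 0.1764]
tcp_rot: [-2.075, -2.358, 0.001]
contact_force: [1.2, 0.3, -2.4]
finger_gap: 0.0597
grasp_force: 29.9
```

Request:
move_arm:
  deltas: [16,-31,0,0,0,0,1,16,-31,0,0,0,0,1,16,-31,0,0,0,0,1,16,-31,0,0,0,0,1,16,-31,0,0,0,0,1]

```text
clock: 11.75
eef_pos: [0.5545, 0.0262, 0.1762]
tcp_rot: [-2.077, -2.356, 0.001]
contact_force: [1.1, 0.9, -1.8]
finger_gap: 0.0595
grasp_force: 29.9
```

Request:
move_arm:
  deltas: [16,-31,0,0,0,0,1,16,-31,0,0,0,0,1,13,-25,0,0,0,0,1,10,-18,0,0,0,0,1,6.5,-12,0,0,0,0,1]

```text
clock: 12.17
eef_pos: [0.6162, -0.0917, 0.1757]
tcp_rot: [-2.079, -2.354, 0.001]
contact_force: [-0.3, 0.3, -1.9]
finger_gap: 0.0599
grasp_force: 29.9
```

Request:
move_arm:
  deltas: [3,-6,0,0,0,0,1,0,0,0,0,0,0,1,0,0,-12,0,0,0,1,0,0,-20,0,0,0,1,0,0,-22,0,0,0,1]

```text
clock: 12.58
eef_pos: [0.619, -0.0937, 0.1231]
tcp_rot: [2.075, 2.357, 0.002]
contact_force: [0.4, 0.0, -1.9]
finger_gap: 0.0599
grasp_force: 29.9
```

Request:
move_arm:
  deltas: [0,0,-18,0,0,0,1,0,0,-12,0,0,0,1,0,0,-6,0,0,0,1,0,0,-4,0,0,0,1,0,0,-2,0,0,0,1]

```text
clock: 13.0
eef_pos: [0.6188, -0.0941, 0.0807]
tcp_rot: [-2.076, -2.358, -0.0]
contact_force: [-1.1, -0.2, -2.3]
finger_gap: 0.0598
grasp_force: 29.9
```

Request:
move_arm:
  deltas: [0,0,-1,0,0,0,1,0,0,-0.5,0,0,0,1,0,0,-0.5,0,0,0,1,0,0,0,0,0,0,1,0,0,0,0,0,0,1]

```text
clock: 13.42
eef_pos: [0.619, -0.0947, 0.0804]
tcp_rot: [2.077, 2.356, 0.001]
contact_force: [-4.0, 0.3, 5.9]
finger_gap: 0.0598
grasp_force: 30.0
```

Request:
move_arm:
  deltas: [0,0,0,0,0,0,-1,0,0,0,0,0,0,-1,0,0,0,0,0,0,-1,0,0,0,0,0,0,-1,0,0,0,0,0,0,-1]

```text
clock: 13.83
eef_pos: [0.6192, -0.0948, 0.0788]
tcp_rot: [2.077, 2.356, 0.0]
contact_force: [0.4, 0.7, 0.6]
finger_gap: 0.0883
grasp_force: 0.0
```

Request:
move_arm:
  deltas: [0,0,0,0,0,0,-1,0,0,0,0,0,0,-1,0,0,12,0,0,0,-1,0,0,25,0,0,0,-1,0,0,30,0,0,0,-1]

```text
clock: 14.25
eef_pos: [0.6179, -0.0945, 0.1454]
tcp_rot: [-2.075, -2.354, 0.003]
contact_force: [0.6, -0.8, -0.5]
finger_gap: 0.0917
grasp_force: 0.0
```

Request:
move_arm:
  deltas: [0,0,30,0,0,0,-1,0,0,30,0,0,0,-1,0,0,20,0,0,0,-1,-10,10,0,0,0,0,-1,-20,19,0,0,0,0,-1]

```text
clock: 14.67
eef_pos: [0.5906, -0.0673, 0.2281]
tcp_rot: [2.076, 2.351, 0.003]
contact_force: [-0.8, 0.7, 0.0]
finger_gap: 0.0916
grasp_force: 0.0
```

Request:
move_arm:
  deltas: [-26,25,0,0,0,0,-1,-26,25,0,0,0,0,-1,-26,25,0,0,0,0,-1,-26,25,0,0,0,0,-1,-26,25,0,0,0,0,-1]

```text
clock: 15.08
eef_pos: [0.4576, 0.0602, 0.2267]
tcp_rot: [2.077, 2.356, 0.001]
contact_force: [0.7, 1.1, 0.9]
finger_gap: 0.0919
grasp_force: 0.0
```

Request:
move_arm:
  deltas: [-20,16,0,0,0,0,-1,-10.5,9,0,0,0,0,-1,0,0,0,0,0,0,-1,0,0,0,0,0,0,-1,0,0,0,0,0,0,-1]

```text
clock: 15.5
eef_pos: [0.4297, 0.0836, 0.2262]
tcp_rot: [2.077, 2.355, 0.001]
contact_force: [-0.3, 0.5, 0.7]
finger_gap: 0.0918
grasp_force: 0.0
```

```bash
python3 - <<'E'
from h import *
w,s=wrist();p=proj(w,[.428,.084,.095])[0]
b=blob(mask(w,"yellow"),p);print(s["eef_pos"],p,b,back(w,b[0],.095))
T=r.get_image("top");save(T,"t3")
for c,m in(("red",(.6294,-.1944)),("white",(.6169,-.095))): print(c,lid(T,c,np.array(m),.012)-0 if 0 else lid(T,c,np.array(m),.012))
E
```

```text
[0.42968737 0.08361619 0.2261731 ] [310.98581623 230.41870323] (array([310.18555467, 227.30007981]), np.int32(2506)) [0.42699575 0.08659571]
red (array([ 0.62936124, -0.19573212]), np.float64(0.8573171699919288))
white (array([ 0.61793367, -0.097603  ]), np.float64(0.8838465680703822))
```

View pics/t3.png

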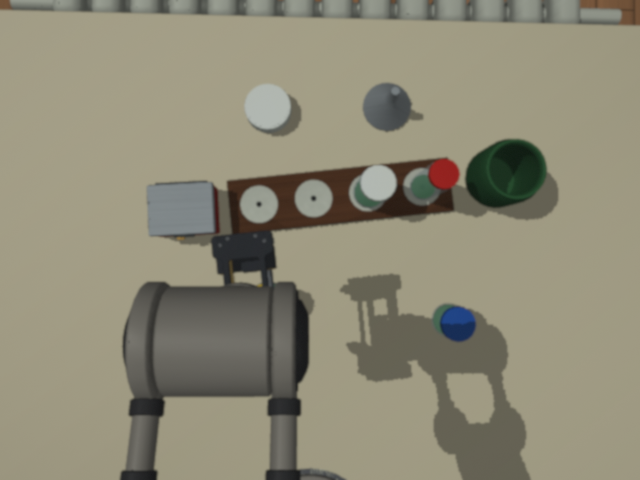

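White (378,183) and red (443,174) stand on the two right-hand marks, with their green bases centred in the discs. Yellow needs a (-1,+2) mm shift.

Request:
move_arm:
  deltas: [-1,2,-25,0,0,0,-1,0,0,-39,0,0,0,-1,0,0,-40,0,0,0,-1,0,0,-40,0,0,0,-1,0,0,-30,0,0,0,-1]

```text
clock: 16.02
eef_pos: [0.427, 0.0855, 0.049]
tcp_rot: [-2.078, -2.355, 0.002]
contact_force: [0.4, -0.6, 0.1]
finger_gap: 0.0917
grasp_force: 0.0
```

Request:
move_arm:
  deltas: [0,0,-15,0,0,0,-1,0,0,0,0,0,0,-1,0,0,0,0,0,0,1,0,0,0,0,0,0,1,0,0,0,0,0,0,1]

```text
clock: 16.43
eef_pos: [0.4288, 0.0861, 0.038]
tcp_rot: [2.076, 2.355, 0.003]
contact_force: [0.2, -0.5, 0.5]
finger_gap: 0.0763
grasp_force: 0.0
```

Request:
move_arm:
  deltas: [0,0,0,0,0,0,1,0,0,0,0,0,0,1,0,0,0,0,0,0,1,0,0,0,0,0,0,1,0,0,0,0,0,0,1]

```text
clock: 16.85
eef_pos: [0.4276, 0.0863, 0.0372]
tcp_rot: [2.077, 2.357, 0.001]
contact_force: [-0.9, -0.4, 6.6]
finger_gap: 0.0513
grasp_force: 30.0
```

Request:
move_arm:
  deltas: [0,0,0,0,0,0,1,0,0,0,0,0,0,1,0,0,0,0,0,0,1,0,0,0,0,0,0,1,0,0,0,0,0,0,1]

```text
clock: 17.27
eef_pos: [0.4276, 0.0863, 0.0372]
tcp_rot: [2.077, 2.357, 0.001]
contact_force: [-2.3, -0.0, 6.6]
finger_gap: 0.0516
grasp_force: 30.0
```

Request:
move_arm:
  deltas: [0,0,8,0,0,0,1,0,0,16,0,0,0,1,0,0,20,0,0,0,1,0,0,16,0,0,0,1,4,-2,0,0,0,0,1]

```text
clock: 17.68
eef_pos: [0.4326, 0.0845, 0.0994]
tcp_rot: [2.074, 2.355, 0.005]
contact_force: [0.8, 0.0, -1.8]
finger_gap: 0.0515
grasp_force: 30.0
```

Request:
move_arm:
  deltas: [10,-5,0,0,0,0,1,18,-8,0,0,0,0,1,25,-11,0,0,0,0,1,28,-13,0,0,0,0,1,28,-13,0,0,0,0,1]

```text
clock: 18.1
eef_pos: [0.5415, 0.0332, 0.0952]
tcp_rot: [-2.076, -2.356, 0.002]
contact_force: [0.4, 0.8, -1.9]
finger_gap: 0.0517
grasp_force: 30.0
```

Request:
move_arm:
  deltas: [25,-12,0,0,0,0,1,20,-9,0,0,0,0,1,13,-6,0,0,0,0,1,7.7,-3,0,0,0,0,1,0,0,0,0,0,0,1]

```text
clock: 18.52
eef_pos: [0.6071, 0.0031, 0.0949]
tcp_rot: [-2.078, -2.355, 0.001]
contact_force: [0.2, 0.2, -2.1]
finger_gap: 0.0515
grasp_force: 30.0
```

Request:
move_arm:
  deltas: [0,0,-8,0,0,0,1,0,0,-15,0,0,0,1,0,0,-12,0,0,0,1,0,0,-6,0,0,0,1,0,0,-3,0,0,0,1]

```text
clock: 18.93
eef_pos: [0.6046, 0.0048, 0.0512]
tcp_rot: [-2.075, -2.356, 0.003]
contact_force: [0.2, 0.1, -1.1]
finger_gap: 0.0517
grasp_force: 30.0
```

Request:
move_arm:
  deltas: [0,0,-2,0,0,0,1,0,0,-1,0,0,0,1,0,0,-0.5,0,0,0,1,0,0,-0.5,0,0,0,1,0,0,0,0,0,0,1]

```text
clock: 19.35
eef_pos: [0.6065, 0.0042, 0.0493]
tcp_rot: [2.077, 2.356, 0.001]
contact_force: [-0.7, 0.4, -1.4]
finger_gap: 0.0515
grasp_force: 30.0
```

Request:
move_arm:
  deltas: [0,0,0,0,0,0,1,0,0,0,0,0,0,1,0,0,0,0,0,0,1,0,0,0,0,0,0,1,0,0,0,0,0,0,1]

```text
clock: 19.77
eef_pos: [0.6065, 0.0042, 0.0493]
tcp_rot: [2.077, 2.356, 0.001]
contact_force: [-0.6, 0.7, 4.5]
finger_gap: 0.0515
grasp_force: 30.0
```

Request:
move_arm:
  deltas: [0,0,0,0,0,0,-1,0,0,0,0,0,0,-1,0,0,0,0,0,0,-1,0,0,0,0,0,0,-1,0,0,0,0,0,0,-1]

```text
clock: 20.18
eef_pos: [0.6061, 0.0042, 0.0485]
tcp_rot: [-2.077, -2.357, 0.0]
contact_force: [0.1, 0.3, 0.2]
finger_gap: 0.0804
grasp_force: 0.0
```

Request:
move_arm:
  deltas: [0,0,0,0,0,0,-1,0,0,0,0,0,0,-1,0,0,0,0,0,0,-1,0,0,12,0,0,0,-1,0,0,30,0,0,0,-1]

```text
clock: 20.6
eef_pos: [0.6035, 0.0045, 0.0879]
tcp_rot: [-2.073, -2.352, 0.007]
contact_force: [-0.4, -0.3, -0.6]
finger_gap: 0.0916
grasp_force: 0.0
```

Request:
move_arm:
  deltas: [0,0,35,0,0,0,-1,0,0,35,0,0,0,-1,0,0,35,0,0,0,-1,0,0,30,0,0,0,-1,-10,-11,0,0,0,0,-1]

```text
clock: 21.02
eef_pos: [0.5998, -0.0058, 0.234]
tcp_rot: [2.068, 2.35, 0.013]
contact_force: [0.6, -0.3, 0.4]
finger_gap: 0.0919
grasp_force: 0.0
```

Request:
move_arm:
  deltas: [-20,-23,0,0,0,0,-1,-24,-28,0,0,0,0,-1,-24,-28,0,0,0,0,-1,-24,-28,0,0,0,0,-1,-24,-28,0,0,0,0,-1]

```text
clock: 21.43
eef_pos: [0.4789, -0.1426, 0.2268]
tcp_rot: [2.076, 2.357, 0.0]
contact_force: [0.3, -0.2, 1.3]
finger_gap: 0.0919
grasp_force: 0.0
```

Request:
move_arm:
  deltas: [-24,-28,0,0,0,0,-1,-24,-28,0,0,0,0,-1,-24,-28,0,0,0,0,-1,-14,-15,0,0,0,0,-1,-6,-6,0,0,0,0,-1]

```text
clock: 21.85
eef_pos: [0.3864, -0.2487, 0.2268]
tcp_rot: [2.08, 2.353, -0.001]
contact_force: [-0.3, -0.2, 0.9]
finger_gap: 0.0914
grasp_force: 0.0
```

Request:
move_arm:
  deltas: [0,0,0,0,0,0,-1,0,0,0,0,0,0,-1,0,0,0,0,0,0,-1,0,0,0,0,0,0,-1,0,0,0,0,0,0,-1]

```text
clock: 22.27
eef_pos: [0.3889, -0.2459, 0.2257]
tcp_rot: [-2.075, -2.359, -0.0]
contact_force: [0.3, -0.6, 0.3]
finger_gap: 0.0921
grasp_force: 0.0
```

```bash
python3 - <<'E'
from h import *
w,s=wrist();save(w,"w4");p=proj(w,[.3875,-.247,.068])[0]
b=blob(mask(w,"blue"),p);print(s["eef_pos"],p,b,back(w,b[0],.068))
T=r.get_image("top");print(lid(T,"yellow",np.array((.6042,.0042)),.012))
E
```

```text
[ 0.38886072 -0.2458826   0.22572712] [311.49917926 225.67072548] (array([311.3238422 , 223.31492281]), np.int32(2915)) [ 0.38706073 -0.24482489]
(array([0.60777087, 0.00197687]), np.float64(0.9165738764189633))
```

View pics/w4.png

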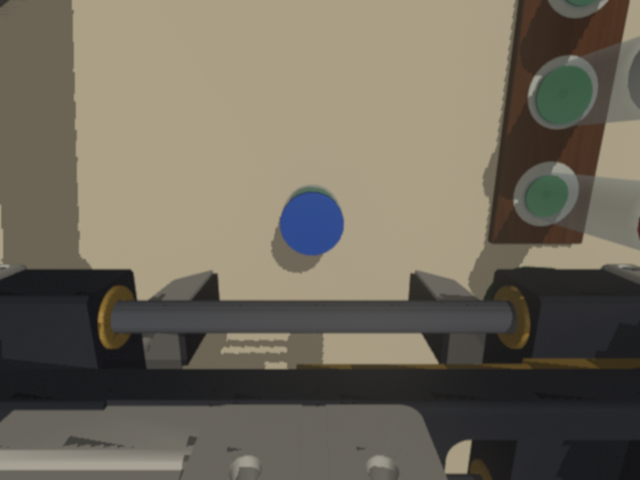

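Red and white bases are well centred at (547,197) and (563,95), and the blue lid is at (311,223). I'll descend on blue, ending slowly.

Request:
move_arm:
  deltas: [0,2,-25,0,0,0,-1,0,0,-38,0,0,0,-1,0,0,-38,0,0,0,-1,0,0,-38,0,0,0,-1,0,0,-30,0,0,0,-1]

```text
clock: 22.78
eef_pos: [0.3877, -0.2438, 0.0545]
tcp_rot: [-2.075, -2.356, -0.0]
contact_force: [0.5, 0.5, -0.2]
finger_gap: 0.0915
grasp_force: 0.0
```

Request:
move_arm:
  deltas: [0,0,-20,0,0,0,-1,0,0,-13,0,0,0,-1,0,0,-8,0,0,0,-1,0,0,-4,0,0,0,-1,0,0,0,0,0,0,1]

```text
clock: 23.2
eef_pos: [0.3882, -0.2446, 0.0114]
tcp_rot: [-2.076, -2.357, -0.0]
contact_force: [0.2, -0.2, 0.3]
finger_gap: 0.0888
grasp_force: 0.0
```

Request:
move_arm:
  deltas: [0,0,0,0,0,0,1,0,0,0,0,0,0,1,0,0,0,0,0,0,1,0,0,0,0,0,0,1,0,0,0,0,0,0,1]

```text
clock: 23.62
eef_pos: [0.3884, -0.245, 0.0124]
tcp_rot: [2.076, 2.356, -0.0]
contact_force: [-1.6, 0.6, 4.8]
finger_gap: 0.0613
grasp_force: 30.0
```

Request:
move_arm:
  deltas: [0,0,0,0,0,0,1,0,0,0,0,0,0,1,0,0,0,0,0,0,1,0,0,0,0,0,0,1,0,0,0,0,0,0,1]

```text
clock: 24.03
eef_pos: [0.3884, -0.245, 0.0124]
tcp_rot: [2.076, 2.356, -0.0]
contact_force: [-1.6, -0.1, 6.2]
finger_gap: 0.062
grasp_force: 30.0
```

Request:
move_arm:
  deltas: [0,0,8,0,0,0,1,0,0,20,0,0,0,1,0,0,28,0,0,0,1,0,0,28,0,0,0,1,0,0,26,0,0,0,1]

```text
clock: 24.45
eef_pos: [0.3879, -0.2445, 0.1234]
tcp_rot: [-2.077, -2.357, -0.0]
contact_force: [0.6, -0.7, -1.2]
finger_gap: 0.0617
grasp_force: 30.0
```

Request:
move_arm:
  deltas: [0,8,0,0,0,0,1,0,18,0,0,0,0,1,2,28,0,0,0,0,1,5,30,0,0,0,0,1,8,30,0,0,0,0,1]

```text
clock: 24.87
eef_pos: [0.4021, -0.1292, 0.1214]
tcp_rot: [-2.078, -2.354, 0.0]
contact_force: [0.0, 0.1, -0.8]
finger_gap: 0.0614
grasp_force: 30.0
```

Request:
move_arm:
  deltas: [12,30,0,0,0,0,1,17,30,0,0,0,0,1,21,30,0,0,0,0,1,23,30,0,0,0,0,1,24,28,0,0,0,0,1]

```text
clock: 25.28
eef_pos: [0.5, 0.0195, 0.1214]
tcp_rot: [-2.076, -2.356, 0.001]
contact_force: [0.4, -1.0, -1.6]
finger_gap: 0.0614
grasp_force: 30.0
```

Request:
move_arm:
  deltas: [24,26,0,0,0,0,1,22,22,0,0,0,0,1,18,16,0,0,0,0,1,14,12,0,0,0,0,1,9,7,0,0,0,0,1]

```text
clock: 25.7
eef_pos: [0.5877, 0.1023, 0.1208]
tcp_rot: [-2.075, -2.358, 0.0]
contact_force: [-0.5, 0.1, -1.9]
finger_gap: 0.0609
grasp_force: 30.0
```

Request:
move_arm:
  deltas: [4.3,2.5,0,0,0,0,1,2,1,0,0,0,0,1,0,0,-12,0,0,0,1,0,0,-20,0,0,0,1,0,0,-22,0,0,0,1]

```text
clock: 26.12
eef_pos: [0.5934, 0.1032, 0.068]
tcp_rot: [2.077, 2.355, 0.002]
contact_force: [-0.3, 0.7, -2.5]
finger_gap: 0.0615
grasp_force: 30.0
```

Request:
move_arm:
  deltas: [0,0,-20,0,0,0,1,0,0,-12,0,0,0,1,0,0,-6,0,0,0,1,0,0,-3,0,0,0,1,0,0,-1,0,0,0,1]

```text
clock: 26.53
eef_pos: [0.5936, 0.1035, 0.0259]
tcp_rot: [2.077, 2.356, 0.0]
contact_force: [0.3, -0.6, -1.4]
finger_gap: 0.0618
grasp_force: 30.0
```

Request:
move_arm:
  deltas: [0,0,-1,0,0,0,1,0,0,-0.5,0,0,0,1,0,0,-0.5,0,0,0,1,0,0,0,0,0,0,1,0,0,0,0,0,0,1]

```text
clock: 26.95
eef_pos: [0.594, 0.1038, 0.0245]
tcp_rot: [2.076, 2.356, 0.002]
contact_force: [0.0, 0.2, 1.7]
finger_gap: 0.0616
grasp_force: 30.0
```

Request:
move_arm:
  deltas: [0,0,0,0,0,0,1,0,0,0,0,0,0,1,0,0,0,0,0,0,1,0,0,0,0,0,0,1,0,0,0,0,0,0,1]

```text
clock: 27.37
eef_pos: [0.594, 0.1038, 0.0244]
tcp_rot: [2.077, 2.356, 0.002]
contact_force: [-0.1, 0.4, 5.3]
finger_gap: 0.0617
grasp_force: 30.0
```

Contact is made. I'll release, rise and back away for a last look.

Request:
move_arm:
  deltas: [0,0,0,0,0,0,-1,0,0,0,0,0,0,-1,0,0,0,0,0,0,-1,0,0,0,0,0,0,-1,0,0,0,0,0,0,-1]

```text
clock: 27.78
eef_pos: [0.5933, 0.1037, 0.0235]
tcp_rot: [-2.077, -2.357, 0.0]
contact_force: [-0.2, -0.2, -0.9]
finger_gap: 0.0892
grasp_force: 0.0
```

Request:
move_arm:
  deltas: [0,0,0,0,0,0,-1,0,0,0,0,0,0,-1,0,0,10,0,0,0,-1,0,0,25,0,0,0,-1,0,0,35,0,0,0,-1]

```text
clock: 28.2
eef_pos: [0.5916, 0.1036, 0.0925]
tcp_rot: [-2.074, -2.354, 0.006]
contact_force: [0.9, 0.1, -0.2]
finger_gap: 0.0921
grasp_force: 0.0
```

Request:
move_arm:
  deltas: [0,0,35,0,0,0,-1,0,0,35,0,0,0,-1,0,0,35,0,0,0,-1,0,0,25,0,0,0,-1,-20,15,0,0,0,0,-1]

```text
clock: 28.62
eef_pos: [0.5782, 0.117, 0.2308]
tcp_rot: [2.073, 2.346, 0.014]
contact_force: [-1.1, -0.0, 0.2]
finger_gap: 0.0916
grasp_force: 0.0
```

Request:
move_arm:
  deltas: [-30,25,0,0,0,0,-1,-30,25,0,0,0,0,-1,-30,25,0,0,0,0,-1,-30,25,0,0,0,0,-1,-30,25,0,0,0,0,-1]

```text
clock: 29.03
eef_pos: [0.4218, 0.2445, 0.2246]
tcp_rot: [2.077, 2.356, 0.002]
contact_force: [0.2, 1.1, 0.5]
finger_gap: 0.0916
grasp_force: 0.0
```

Request:
move_arm:
  deltas: [-25,25,0,0,0,0,-1,-15,25,0,0,0,0,-1,-10,15,0,0,0,0,-1,0,0,0,0,0,0,-1,0,0,0,0,0,0,-1]

```text
clock: 29.45
eef_pos: [0.373, 0.3092, 0.2245]
tcp_rot: [2.074, 2.359, 0.001]
contact_force: [-0.1, -0.6, -1.2]
finger_gap: 0.0919
grasp_force: 0.0
```

```bash
python3 - <<'E'
from h import *
T=r.get_image("top");S=r.get_image("side")
a=T["pixels"][120:260,140:560];b=S["pixels"][150:370,230:540]
cv2.imwrite("pics/t5.png",cv2.resize(a[:,:,::-1],(780,260)));cv2.imwrite("pics/s5.png",cv2.resize(b[:,:,::-1],(775,550)))
for c,m in(("red",(.631,-.1945)),("white",(.6185,-.095)),("yellow",(.6057,.004)),("blue",(.593,.1035))):
    print(c,m,*[lid(i,c,np.array(m),.012) for i in(T,S)])
E
```

```text
red (0.631, -0.1945) (array([ 0.62952445, -0.19581911]), np.float64(0.8487771820216375)) (array([ 0.63384311, -0.19579745]), np.float64(0.7567514878145722))
white (0.6185, -0.095) (array([ 0.6180142 , -0.09777229]), np.float64(0.8140379190957902)) (array([ 0.62394679, -0.09341936]), np.float64(0.7074152820375893))
yellow (0.6057, 0.004) (array([0.60781494, 0.00196039]), np.float64(0.9192531835937803)) (array([0.60879048, 0.00162669]), np.float64(0.8421298775205229))
blue (0.593, 0.1035) (array([0.59398416, 0.10186449]), np.float64(0.8935518853189812)) (array([0.595953  , 0.10077842]), np.float64(0.8975555324353556))
```

View pics/t5.png

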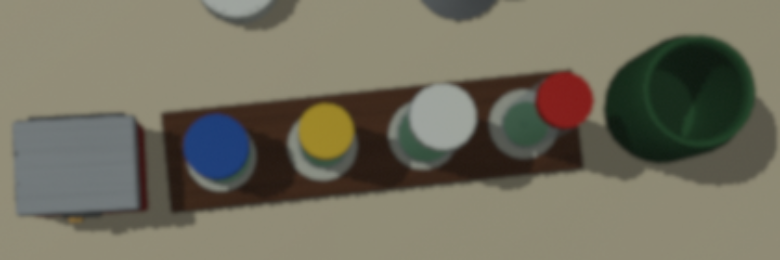

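View pics/s5.png

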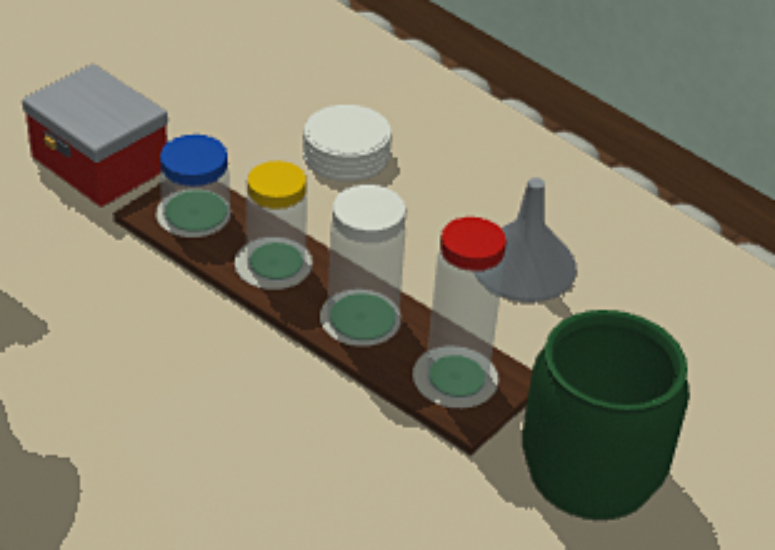

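All four jars stand upright on their marks in the right order. Their bases sit inside the white discs with a rim all round, within about 3 mm of centre, and the crock and tin box have not moved.

```bash
python3 -c "
from workcell import r
print(r.job_done())"
```

```text
the job is handed in; nothing more can be done
None
```

I handed the job in at about 29 s: the red, white, yellow and blue jars stand upright in that order from the crock to the tin box, each within about 3 mm of its mark by the cameras; no verdict was returned.

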